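# Start up the engraving bench

## Task

Start the engraving station by pressing its switches: push the blue rocker fully on (its white-dotted end down), then the yellow rocker fully on, then press the green button on the grey puck all the way down for about half a second and let it come back up. Leave the red rocker switched on. Pick nothing up: the loose puck must stay where it stands and the small things around it must not be knocked over or pushed away.

Things in the scene. Friction and masses are not known exactly. Their poses are not given: they have to be found in the camera images.
- strip: aluminium strip 110 x 360 x 8 mm screwed to the bench, carrying the three rocker switches side by side along its y, 110 mm apart, in any order of colours; origin at the centre of its underside; its x axis runs across it, away from the robot (turned by up to 0.25 rad). All three switches are turned as the strip is.
- blue_box: black box 76 x 52 x 26 mm fixed on the strip (its top 34 mm above the bench), carrying the blue V-shaped rocker: paddle 60 mm long along x, 40 mm wide, hinged across its middle 41 mm above the bench. Origin at the centre of the box's underside; x points to the rocker's ON end, the half with a white dot, away from the robot
- blue_rocker (a joint): the blue rocker switch for the dust extraction; starts off. 0 rad: off, white-dotted ON half raised, other half level; 0.32 rad: fully on, dotted half level, other half raised. It has friction and stays where it is left; pressing at the press point takes about 5 N
- blue_press (a point): point on the top face of the blue rocker's dotted (ON) half, 21 mm from its hinge, to be pressed down; it is 51 mm above the bench when off and 45 mm when fully on, and moves with the rocker
- yellow_box: black box 76 x 52 x 26 mm fixed on the strip (its top 34 mm above the bench), carrying the yellow V-shaped rocker: paddle 60 mm long along x, 40 mm wide, hinged across its middle 41 mm above the bench. Origin at the centre of the box's underside; x points to the rocker's ON end, the half with a white dot, away from the robot
- yellow_rocker (a joint): the yellow rocker switch for the handpiece motor; starts off. 0 rad: off, white-dotted ON half raised, other half level; 0.32 rad: fully on, dotted half level, other half raised. It has friction and stays where it is left; pressing at the press point takes about 5 N
- yellow_press (a point): point on the top face of the yellow rocker's dotted (ON) half, 21 mm from its hinge, to be pressed down; it is 51 mm above the bench when off and 45 mm when fully on, and moves with the rocker
- red_box: black box 76 x 52 x 26 mm fixed on the strip (its top 34 mm above the bench), carrying the red V-shaped rocker: paddle 60 mm long along x, 40 mm wide, hinged across its middle 41 mm above the bench. Origin at the centre of the box's underside; x points to the rocker's ON end, the half with a white dot, away from the robot
- red_rocker (a joint): the red rocker switch for the pickle heater; starts on. 0 rad: off, white-dotted ON half raised, other half level; 0.32 rad: fully on, dotted half level, other half raised. It has friction and stays where it is left; pressing at the press point takes about 5 N
- red_press (a point): point on the top face of the red rocker's dotted (ON) half, 21 mm from its hinge, to be pressed down; it is 51 mm above the bench when off and 45 mm when fully on, and moves with the rocker
- puck: loose grey round control puck, 92 mm across, 24 mm high without its button, about 0.4 kg, standing on the bench in front of the strip; origin at the centre of its underside
- start (a joint): the green round START button, 44 mm across, in the middle of the puck; 0 released, 0.007 m fully down; a spring returns it. It starts moving at 1.5 N and is fully down at 5 N
- start_top (a point): centre of the green button's top face, 36 mm above the bench when released, 29 mm when fully down
- punch: a 12 mm thick, 55 mm tall brass punch standing on the strip between two switches; origin at its foot. A bystander, loose
- ring: a brass finger ring 22 mm across, 6 mm high, lying on the strip between two switches; origin at the centre of its underside. A bystander, loose
- vial: a small amber jar 28 mm across, 50 mm tall, standing about 90 mm from the centre of the grey puck; origin at the centre of its underside. A bystander, loose
- glass: a clear tumbler 66 mm across, 55 mm tall; origin at the centre of its underside. A bystander, loose
- watch: a brass watch case 38 mm across, 10 mm thick, lying flat; origin at the centre of its underside. A bystander, loose
- spoon: a steel spoon about 170 mm long lying flat. A bystander, loose
- graver: a hand graver about 160 mm long with a wooden handle, lying flat. A bystander, loose

How it is judged:
By the outcome, as a careful person would: the job done as asked, in the order asked, and still so for the second after the job is handed in, with the robot touching nothing.
It also fails if it takes over 48 s, if anything falls off the work surface, if the arm or the gripper's body presses on something with over 40 N, if the wrist force passes 120 N, or if a joint passes its speed limit or range.

## Robot

A 6-joint arm with a two-finger parallel gripper is mounted at the origin on the work surface. World frame = base frame: x ahead of the robot, y to its left, z up, the work surface at z = 0. Lengths are in m, angles in rad, forces in N, time in s.
With the tool pointing down it reaches from about 0.3 to 1 m from the base axis. Payload 5.1 kg.
Tool frame: the origin (TCP) lies midway between the tips of the shut fingers; the grasp point (between the pads) lies 19 mm behind it; z points along the fingers, y is the line along which they close (so a half turn about z gives the same grasp; the last joint's range is limited). The gripper opens to 95 mm and grips with 3 to 60 N. Pads are 20 mm wide; open, the fingers measure 119 mm over their backs; the gripper's body (75 mm by 180 mm) begins 59 mm behind the grasp point.
Start: joints at [-0.083, 0.124, 1.65, -0, 1.367, -0.083], TCP at [0.65, -0, 0.189] pointing down, gripper open.
Joint ranges: [-2.61, 2.61], [-1.02, 2.33], [0.03, 2.71], [-1.35, 4.49], [0.32, 2.68], [-2.91, 2.91]. Speed limits (rad/s): [2.57, 2.57, 3.14, 3.14, 3.14, 3.14].

## Interface

Orientations are given as a unit quaternion [w, x, y, z].
In Python, from station import bot, command_gripper, vision, status gives the robot as it stands. Calls block until the motion is done:
- bot.goto(position, orientation): joint-space move of the TCP to a pose.
- bot.line_to(position, attitude=None, v=0.15): straight line of the TCP; attitude=None keeps the orientation; v is the mean speed in m/s.
- bot.set_joints(angles): joint-space move.
- command_gripper(opening): finger opening in m; the grip force is fixed at half the most; returns when the fingers have stopped.
- bot.wait(seconds).
- bot.ik(position, orientation): joint angles nearest the present ones, or None.
- vision.get_image(name): name is "scene" or "side" or "wrist"; returns the picture (400x640x3 uint8, red, green, blue); there is no depth.
- vision.camera_model(name): a dict with "fx", "fy", "cx", "cy" (pixels), "R" (3x3) and "t" (3): a world point X has camera coordinates R X + t. Camera axes: x right, y down, z forward; pixel columns grow to the right and rows downward; lengths in m; the calibration is good to about 2 mm. A picture is of the moment at which its call begins: read the wrist's pose just before it. camera_model takes no time and is no camera call; for the wrist camera it gives the pose at the moment of the call.
A pose or a line that the arm cannot do raises bot.MotionError and nothing moves.
- bot.job_done(): hands the job in; it is judged then, once.
Readings, each from a call of its own:
- status.current_time(): time.
- status.current_joint_positions(): joint angles.
- status.current_qd(): joint speeds.
- status.current_effort(): joint torques, N m.
- status.current_eef_pos(): TCP position.
- status.current_tcp_rot(): TCP orientation.
- status.current_contact_force(): force on the tool from outside, world axes, zero at the start.
- status.current_moment(): the same for the moment, N m.
- status.current_finger_gap(): finger opening in m.
- status.current_grip_force(): force on a finger pad.
Only numpy, scipy, OpenCV 4.12 (cv2) and the standard library are available. Lean on these libraries where they do the work, as an engineer would, in place of code of your own. Each camera call takes 0.05 s, during which the arm holds its last target. There are 200 camera calls.

## Working session

There is one attempt and no reset: what is moved stays moved. The work goes in short steps, each a Python script; the robot and the scene stay as the last script left them, time stands still between calls to the robot, and variables do not carry over. Pictures are saved under pics/ and viewed, at most 10 in all, crops included, and the job is handed in when it is done.

```bash
mkdir -p pics; python3 - <<'E'
from station import bot, vision, status
import cv2
for n in("scene","side","wrist"):
    m=vision.camera_model(n); im=vision.get_image(n)
    cv2.imwrite(f"pics/{n}0.png",im[:,:,::-1]); print(n,m)
print(status.current_time(),status.current_tcp_rot())
E
```

```text
scene {'fx': 450.9682051909181, 'fy': 450.9682051909181, 'cx': 321.05749499122584, 'cy': 200.33008399575783, 'R': array([[ 0.09530166,  0.99542695, -0.00654111],
       [ 0.83765032, -0.08374298, -0.53974907],
       [-0.53782854,  0.04595982, -0.84180054]]), 't': array([-0.05024801, -0.39907902,  1.77816352])}
side {'fx': 455.8557888328999, 'fy': 455.8557888328999, 'cx': 320.01085295339755, 'cy': 197.06875988606583, 'R': array([[ 0.70560864, -0.7085047 , -0.01172761],
       [-0.53080239, -0.51752371, -0.6711319 ],
       [ 0.46943079,  0.47978151, -0.74124519]]), 't': array([-0.35944855,  0.32305647,  0.91199292])}
wrist {'fx': 359.15621423364126, 'fy': 359.15621423364126, 'cx': 316.51074887953905, 'cy': 194.78811902896868, 'R': array([[ 9.99999307e-01,  3.57506556e-04, -1.12156048e-03],
       [ 6.26103642e-04, -9.68356172e-01,  2.49571497e-01],
       [-9.96846568e-04, -2.49572026e-01, -9.68355725e-01]]), 't': array([-0.64835591, -0.0298046 ,  0.39012283])}
0.15 [-6.11464473e-04  7.07128163e-01  7.07084949e-01 -5.12288619e-04]
```

View pics/scene0.png

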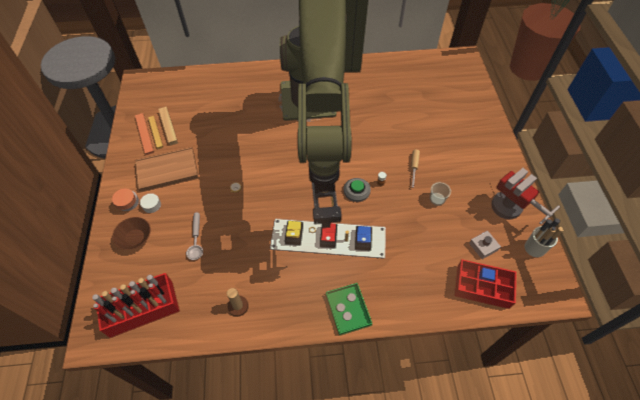

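View pics/side0.png

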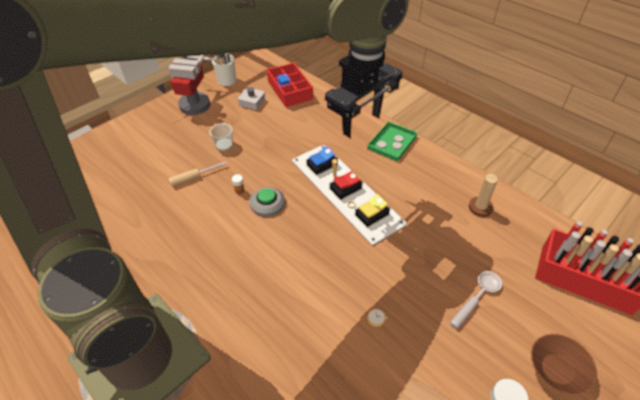

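The scene view shows yellow at about (293,232), red at (329,236), blue at (363,238) and the puck's green button at (357,187). The vial is at (382,178). The side view agrees. Next I'll get rough positions, then take a wrist view from above.

```bash
cat > h.py <<'E'
import numpy as np, cv2
from station import bot, command_gripper, vision, status
from scipy.spatial.transform import Rotation as Ro
def ray(m,uv,z):
    d=m["R"].T@np.array([(uv[0]-m["cx"])/m["fx"],(uv[1]-m["cy"])/m["fy"],1])
    C=-m["R"].T@m["t"]; return C+d*(z-C[2])/d[2]
def proj(m,X):
    c=np.asarray(X)@m["R"].T+m["t"]; return np.stack([m["fx"]*c[...,0]/c[...,2]+m["cx"],m["fy"]*c[...,1]/c[...,2]+m["cy"]],-1)
def quat(yaw):  # tool down, tool x at heading yaw
    return Ro.from_matrix(np.array([[np.cos(yaw),np.sin(yaw),0],[np.sin(yaw),-np.cos(yaw),0],[0,0,-1]])).as_quat(scalar_first=True)
E
python3 - <<'E'
from h import *
m=vision.camera_model("scene")
for n,p,z in(("y",(293,232),.045),("r",(329,236),.045),("b",(363,238),.045),("st",(357,187),.036)): print(n,ray(m,p,z).round(3))
P=ray(m,(345,215),.04)
R=Ro.from_quat(status.current_tcp_rot(),scalar_first=True).as_matrix(); print(R.round(2))
q=status.current_tcp_rot()
# camera sits 69 mm to +y of TCP, tilted towards -y
bot.goto([0.66,P[1]-0.0,0.38],q)
m=vision.camera_model("wrist"); im=vision.get_image("wrist")
np.save("w1.npy",im); np.save("m1.npy",m,allow_pickle=True)
cv2.imwrite("pics/w1.png",im[:,:,::-1]); print(status.current_time(),status.current_eef_pos())
E
```

```text
y [ 0.614 -0.096  0.045]
r [0.639 0.014 0.045]
b [0.656 0.118 0.045]
st [0.459 0.127 0.036]
[[ 0.  1. -0.]
 [ 1. -0.  0.]
 [ 0. -0. -1.]]
1.0333 [0.65928452 0.07301436 0.37654426]
```

View pics/w1.png

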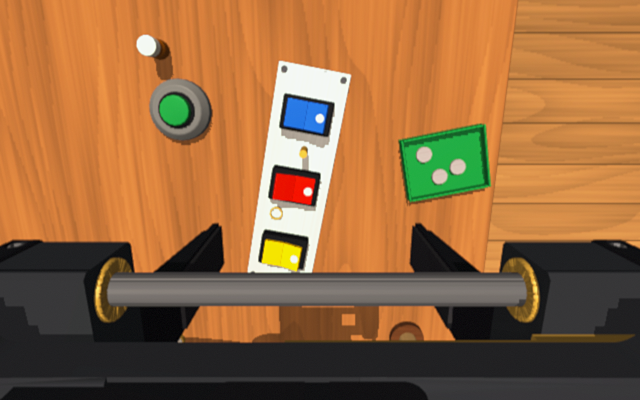

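The wrist view shows blue at (307,115), red at (295,186), yellow at (283,250), the button at (174,110), the vial at (148,46), the punch at (303,152) and the ring at (276,213). The dot sits on the far half of each rocker. I'll fit the strip pose by colour segmentation.

```bash
cat > fit.py <<'E'
from h import *
from scipy.optimize import least_squares
def blob(im,c):
    h=cv2.cvtColor(im,cv2.COLOR_RGB2HSV); H,S,V=h[...,0],h[...,1],h[...,2]
    lo,hi={"blue":(100,125),"yellow":(25,33),"green":(50,80),"red":(-1,4)}[c]
    M=((H>=lo)&(H<=hi)&(S>140)&(V>60)).astype(np.uint8)
    if c=="red": M|=((H>175)&(S>140)&(V>60)).astype(np.uint8)
    M=cv2.morphologyEx(M,cv2.MORPH_CLOSE,np.ones((7,7)))
    n,L,st,ce=cv2.connectedComponentsWithStats(M)
    return [(st[i,4],ce[i],st[i,:4]) for i in range(1,n) if st[i,4]>60]
def locus(P,yoff,on):
    x,y,a=P; c,s=np.cos(a),np.sin(a)
    hi,lo=.0546,.0445
    L=np.array([[u,yoff+v,z] for u,v,z in((-.03,-.02,hi if on else lo),(0,-.02,lo),(.03,-.02,lo if on else hi),(.03,.02,lo if on else hi),(0,.02,lo),(-.03,.02,hi if on else lo))])
    return np.c_[x+c*L[:,0]-s*L[:,1],y+s*L[:,0]+c*L[:,1],L[:,2]]
def cen(m,X):
    h=cv2.convexHull(proj(m,X).astype(np.float32)); M=cv2.moments(h); return np.array([M["m10"],M["m01"]])/M["m00"],M["m00"]
E
python3 - <<'E'
from fit import *
im=np.load("w1.npy"); m=np.load("m1.npy",allow_pickle=True).item()
for c in("blue","red","yellow","green"):
    print(c,[(int(a),p.round(1),b) for a,p,b in blob(im,c)])
best=lambda c:[b for b in blob(im,c) if 100<b[1][0]<360][0] if c!="green" else [b for b in blob(im,c) if b[1][0]<250][0]
spec=[("blue",.11,False),("red",0,True),("yellow",-.11,False)]
f=lambda P:np.concatenate([cen(m,locus(P,y,o))[0]-best(c)[1] for c,y,o in spec])
r=least_squares(f,[.64,.01,-.2]); print(r.x.round(4),r.fun.round(2),[cen(m,locus(r.x,y,o))[1] for c,y,o in spec])
print("btn",ray(m,best("green")[1],.035).round(4))
x,y,a=r.x
for k in(((-.055,.18)),((.055,.18))): print("corner px",proj(m,np.array([x+np.cos(a)*k[0]-np.sin(a)*k[1],y+np.sin(a)*k[0]+np.cos(a)*k[1],.008])).round(1))
ms=vision.camera_model("scene"); ims=vision.get_image("scene")
for c,yo,o in spec: print(c,"scene pred",cen(ms,locus(r.x,yo,o))[0].round(1),[p.round(1) for A,p,b in blob(ims,c) if 270<p[0]<390 and 200<p[1]<260])
print([ray(ms,p,.035).round(4) for A,p,b in blob(ims,"green") if p[1]<220])
E
```

```text
blue [(1220, array([304.7, 114.9]), array([283,  97,  46,  37], dtype=int32))]
red [(1121, array([293.4, 188.1]), array([272, 173,  44,  32], dtype=int32))]
yellow [(845, array([280.6, 254.6]), array([261, 241,  40,  30], dtype=int32))]
green [(758, array([174. , 109.6]), array([159,  94,  31,  32], dtype=int32)), (4755, array([446. , 162.2]), array([399, 124,  92,  78], dtype=int32))]
[ 0.6211  0.0164 -0.1963] [ 1.61 -0.12 -1.28  0.04 -0.51  0.05] [1203.3250187351368, 1054.0008857664652, 914.382788841147]
btn [0.4489 0.1314 0.035 ]
corner px [279.5  59.2]
corner px [351.9  74.4]
blue scene pred [364.4 233.4] [array([363.6, 233.6])]
red scene pred [329.1 230.4] [array([328.3, 231.9])]
yellow scene pred [294.  227.4] [array([293.1, 228.1])]
[]
```

```bash
cat > press.py <<'E'
from h import *
S=np.array([.6211,.0164,-.1963]); A=S[2]
def pt(u,v): return np.array([S[0]+np.cos(A)*u-np.sin(A)*v,S[1]+np.sin(A)*u+np.cos(A)*v])
def press(xy,ztop,zmin,fmax,hold=.1,zhi=.10):
    q=quat(A)
    bot.goto([*xy,zhi],q); bot.line_to([*xy,ztop+.008],v=.1); bot.wait(.15)
    f0=status.current_contact_force()[2]; z=ztop+.004; log=[]
    while z>zmin:
        z-=.001; bot.line_to([*xy,z],v=.03)
        f=status.current_contact_force()[2]-f0; log.append((round(z*1e3,1),round(status.current_eef_pos()[2]*1e3,1),round(f,1)))
        if f>fmax: break
    bot.wait(hold); log.append(("hold",round(status.current_contact_force()[2]-f0,1)))
    bot.line_to([*xy,zhi],v=.15); print(log,status.current_eef_pos().round(4),status.current_time())
E
python3 - <<'E'
from press import *
command_gripper(0.0)
press(pt(.019,.11),.054,.040,18)
q=status.current_tcp_rot()
p=pt(-.06,.0)
bot.goto([*p,.30],quat(A))
m=vision.camera_model("wrist"); im=vision.get_image("wrist")
np.save("w2.npy",im); np.save("m2.npy",m,allow_pickle=True); cv2.imwrite("pics/w2.png",im[:,:,::-1]); print(status.current_time())
E
```

```text
[(57.0, np.float64(56.7), np.float64(-0.8)), (56.0, np.float64(56.0), np.float64(0.1)), (55.0, np.float64(54.9), np.float64(-1.0)), (54.0, np.float64(53.9), np.float64(-0.0)), (53.0, np.float64(52.9), np.float64(-0.6)), (52.0, np.float64(51.9), np.float64(-0.6)), (51.0, np.float64(50.9), np.float64(-0.9)), (50.0, np.float64(49.8), np.float64(0.2)), (49.0, np.float64(48.9), np.float64(-0.5)), (48.0, np.float64(47.9), np.float64(-0.8)), (47.0, np.float64(46.9), np.float64(-0.3)), (46.0, np.float64(45.9), np.float64(-0.6)), (45.0, np.float64(44.9), np.float64(0.3)), (44.0, np.float64(43.9), np.float64(-0.4)), (43.0, np.float64(42.9), np.float64(-0.5)), (42.0, np.float64(41.9), np.float64(0.1)), (41.0, np.float64(40.9), np.float64(-0.3)), (40.0, np.float64(39.9), np.float64(-0.5)), ('hold', np.float64(-0.5))] [0.6611 0.1206 0.1   ] 10.1083
11.1167
```

View pics/w2.png

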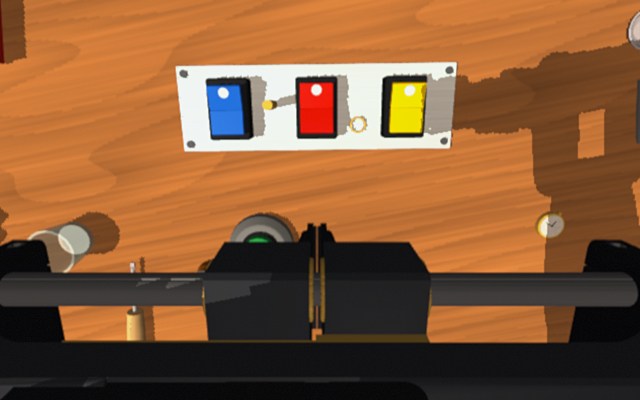

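The wrist view shows blue at (226,110), red at (316,108), yellow at (406,107), the punch at (268,104) and the ring at (358,124), all standing. The press felt no force even at 40 mm, so I'll zoom in on the rockers and check against the other cameras.

```bash
python3 - <<'E'
from fit import *
im=np.load("w2.npy"); m=np.load("m2.npy",allow_pickle=True).item()
c=cv2.resize(im[60:155,170:460],None,fx=2.7,fy=2.7,interpolation=cv2.INTER_CUBIC)
side=vision.get_image("side"); s=cv2.resize(side[140:250,270:420],None,fx=2.9,fy=2.9,interpolation=cv2.INTER_CUBIC)
o=np.zeros((c.shape[0]+s.shape[0],max(c.shape[1],s.shape[1]),3),np.uint8)
o[:c.shape[0],:c.shape[1]]=c; o[c.shape[0]:,:s.shape[1]]=s
cv2.imwrite("pics/z2.png",o[:,:,::-1])
print(status.current_finger_gap())
best=lambda c:max([b for b in blob(im,c) if b[1][1]<150])
for oo in(False,True):
    spec=[("blue",.11,oo),("red",0,True),("yellow",-.11,False)]
    f=lambda P:np.concatenate([cen(m,locus(P,y,o))[0]-best(c)[1] for c,y,o in spec])
    r=least_squares(f,[.64,.01,-.2]); print(oo,r.x.round(4),r.fun.round(2),[(cen(m,locus(r.x,y,o))[1],best(c)[0]) for c,y,o in spec])
E
```

```text
0.0005946257511047263
False [ 0.6202  0.016  -0.1952] [-1.04 -1.22 -0.13  1.42  1.23 -0.23] [(1719.873330054921, np.int32(1636)), (1708.6627089239191, np.int32(1719)), (1719.6218724052887, np.int32(1428))]
True [ 0.6204  0.016  -0.1917] [-0.95 -0.3  -0.15  1.24  1.24 -0.74] [(1729.6456600897363, np.int32(1636)), (1709.1497364104725, np.int32(1719)), (1721.5534175098874, np.int32(1428))]
```

View pics/z2.png

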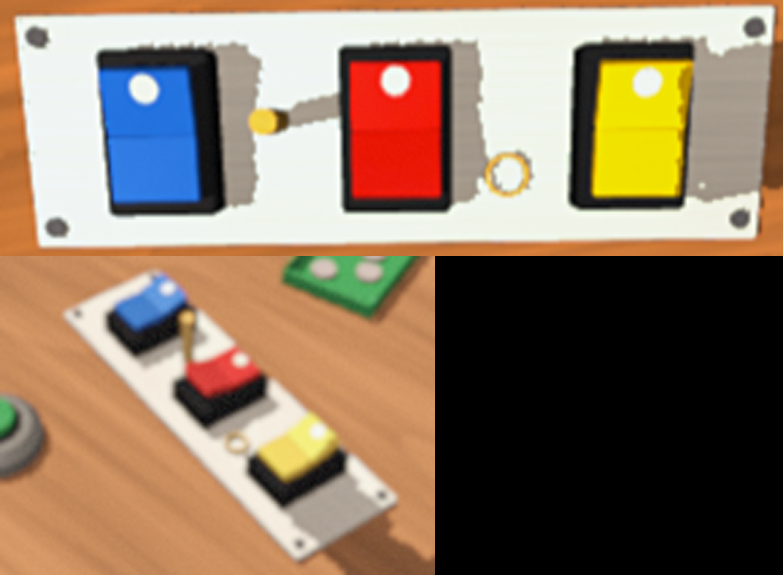

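Blue still looks off, or only partly moved, and the strip pose agrees between views. I'll compare blue in the side view before and after, then check where the tip really is against its reported position.

```bash
python3 - <<'E'
from press import *
s0=cv2.imread("pics/side0.png")[:,:,::-1]
s1=vision.get_image("side")
bot.goto([*pt(.019,.11),.10],quat(A)); bot.line_to([*pt(.019,.11),.046],v=.1); bot.wait(.2)
print(status.current_contact_force().round(2),status.current_eef_pos().round(4),status.current_tcp_rot().round(3))
s2=vision.get_image("side"); c2=vision.get_image("scene")
ms,mc=vision.camera_model("side"),vision.camera_model("scene")
T=status.current_eef_pos(); print("tcp px side",proj(ms,T),"scene",proj(mc,T))
k=lambda i,r,c,f:cv2.resize(i[r:r+60,c:c+80],None,fx=f,fy=f,interpolation=cv2.INTER_CUBIC)
r,c=130,290
o=np.vstack([np.hstack([k(s0,r,c,4.9),k(s1,r,c,4.9)]),np.hstack([k(s2,r,c,4.9),k(c2,205,325,4.9)])])
cv2.imwrite("pics/z3.png",np.ascontiguousarray(o[:,:,::-1])); print(o.shape,status.current_time())
E
```

```text
[-0.23 -0.34 -0.51] [0.6619 0.1207 0.047 ] [-0.     0.995 -0.098  0.001]
tcp px side [327.84219715 152.43399736] scene [364.12872368 239.25235788]
(588, 784, 3) 13.1667
```

View pics/z3.png

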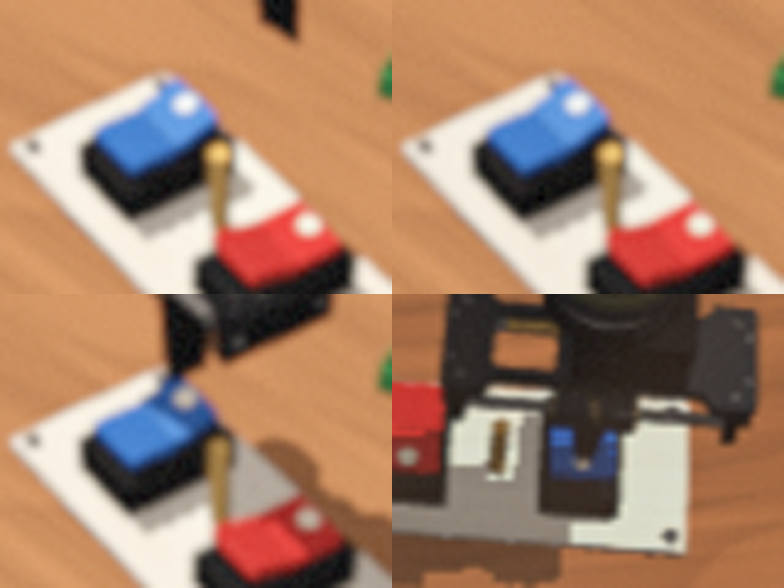

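In the side view the tip is at about (327,146), against a predicted (328,152). Both cameras show it hovering above the dot, so the real tip is higher than reported. I'll keep descending from here with the force guard.

```bash
python3 - <<'E'
from press import *
p=pt(.019,.11); z=.042; log=[]; bot.line_to([*p,z],v=.1)
f0=status.current_contact_force()[2]
while z>.012:
    z-=.001; bot.line_to([*p,z],v=.04); f=status.current_contact_force()[2]-f0
    log.append((round(z*1e3),float(round(f,1))))
    if f>18: break
bot.wait(.1); print(log,status.current_contact_force().round(1),status.current_eef_pos().round(4))
s=vision.get_image("side")
if f>18: bot.line_to([*p,.1],v=.2)
s2=vision.get_image("side"); print(status.current_time())
k=lambda i,r,c,f:cv2.resize(i[r:r+60,c:c+80],None,fx=f,fy=f,interpolation=cv2.INTER_CUBIC)
cv2.imwrite("pics/z4.png",np.ascontiguousarray(np.hstack([k(s,130,290,4.9),k(s2,130,290,4.9)])[:,:,::-1]))
E
```

```text
[(41, 0.5), (40, 0.6), (39, -0.1), (38, -0.2), (37, -0.3), (36, 0.7), (35, -0.3), (34, 0.2), (33, 1.2), (32, 0.6), (31, 0.3), (30, 0.5), (29, 0.3), (28, 2.3), (27, 2.8), (26, 3.6), (25, 4.7), (24, 3.8), (23, 3.5), (22, 3.3), (21, 3.2), (20, 5.5), (19, 8.0), (18, 12.9), (17, 16.9), (16, 21.5)] [-7.5 -0.8 20.7] [0.6611 0.1207 0.0198]
20.6833
```

View pics/z4.png

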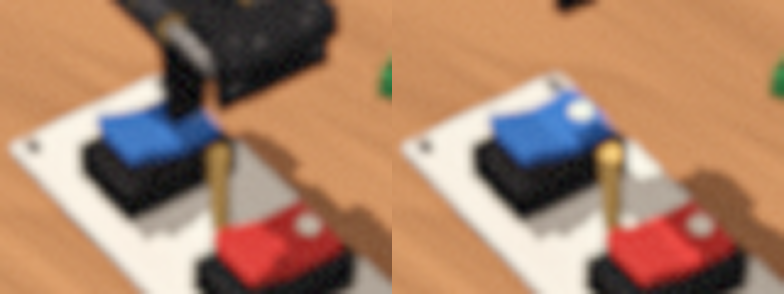

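Blue is now fully on. Contact began at a reported 28 mm and the hard stop came near 20 mm, so the real tip sits about 24 mm above the reported TCP. Next I'll press yellow, and triangulate the button from the first scene and side pictures.

```bash
python3 - <<'E'
from press import *
from fit import blob
p=pt(.019,-.11); q=quat(A); log=[]
bot.goto([*p,.09],q); bot.line_to([*p,.032],v=.2); bot.wait(.1); f0=status.current_contact_force()[2]; z=.032
while z>.010:
    z-=.002 if z>.023 else .001; bot.line_to([*p,z],v=.04); f=status.current_contact_force()[2]-f0
    log.append((round(z*1e3),float(round(f,1))))
    if f>18: break
bot.wait(.1); print(log,status.current_eef_pos().round(4))
bot.line_to([*p,.08],v=.2); s=vision.get_image("side"); print(status.current_time())
from scipy.optimize import least_squares
obs=[]
for n in("scene","side"):
    im=cv2.imread(f"pics/{n}0.png")[:,:,::-1].copy().astype(int); r,g,b=im[...,0],im[...,1],im[...,2]
    M=((g>1.6*r)&(g>1.3*b)&(g>50)).astype(np.uint8); N,L,st,ce=cv2.connectedComponentsWithStats(M)
    bb=[(st[i,4],ce[i]) for i in range(1,N) if st[i,4]>30 and np.hypot(*(ce[i]-((357,187) if n=="scene" else (267,196))))<15]; print(n,bb)
    m=vision.camera_model(n); a,c=max(bb,key=lambda t:t[0]); obs.append((m,c)); print(ray(m,c,.034).round(4))
mw=np.load("m1.npy",allow_pickle=True).item(); obs.append((mw,np.array([174.,109.6])))
r=least_squares(lambda X:np.concatenate([proj(m,X)-c for m,c in obs]),[.45,.13,.03]); print("3-cam",r.x.round(4),r.fun.round(2))
r=least_squares(lambda X:np.concatenate([proj(m,X)-c for m,c in obs[:2]]),[.45,.13,.03]); print("fixed cams",r.x.round(4),r.fun.round(2))
k=lambda i,r,c,w,h,f:cv2.resize(i[r:r+h,c:c+w],None,fx=f,fy=f,interpolation=cv2.INTER_CUBIC)
cv2.imwrite("pics/z5.png",np.ascontiguousarray(k(s,140,240,190,110,4)[:,:,::-1]))
E
```

```text
[(30, 0.5), (28, -0.6), (26, 1.5), (24, 3.0), (22, 4.4), (21, 4.1), (20, 3.1), (19, 7.0), (18, 12.5), (17, 17.0), (16, 22.0)] [ 0.6186 -0.0953  0.0198]
25.475
scene [(np.int32(120), array([357.09166667, 185.60833333]))]
[0.4523 0.1288 0.034 ]
side [(np.int32(196), array([266.19387755, 195.86734694]))]
[0.4457 0.1289 0.034 ]
3-cam [0.4474 0.1311 0.0302] [ 0.42 -0.61  0.09  0.2   0.22  0.09]
fixed cams [0.4481 0.131  0.0297] [ 0.41 -0.34  0.36  0.19]
```

View pics/z5.png

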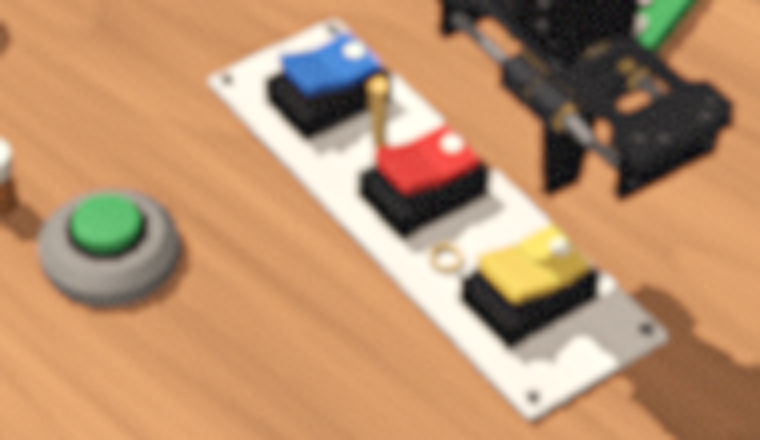

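All bystanders stand in this view. Yellow's dot moved the way blue's did, from offset (39,-103) to (45,-97) from the box corner. The force profile also matches blue's. I'll hover over the button and take a clear before/after of yellow before pressing.

```bash
python3 - <<'E'
from press import *
b=[.448,.131]
bot.goto([*b,.06],quat(A)); bot.line_to([*b,.022],v=.15); bot.wait(.1)
print(status.current_contact_force().round(2),status.current_eef_pos().round(4))
s=vision.get_image("side"); c=vision.get_image("scene"); s0=cv2.imread("pics/side0.png")[:,:,::-1]; c0=cv2.imread("pics/scene0.png")[:,:,::-1]
print(status.current_time(), proj(vision.camera_model("side"),np.array([*b,.046])))
k=lambda i,r,c:cv2.resize(i[r:r+57,c:c+76],(390,292),interpolation=cv2.INTER_CUBIC)
o=np.vstack([np.hstack([k(s0,180,330),k(s,180,330)]),np.hstack([k(s,160,230),k(c,205,265)])])
cv2.imwrite("pics/z6.png",np.ascontiguousarray(o[:,:,::-1]))
E
```

```text
[-0.22  0.03  0.27] [0.4492 0.1308 0.023 ]
27.175 [265.87717117 191.7576773 ]
```

View pics/z6.png

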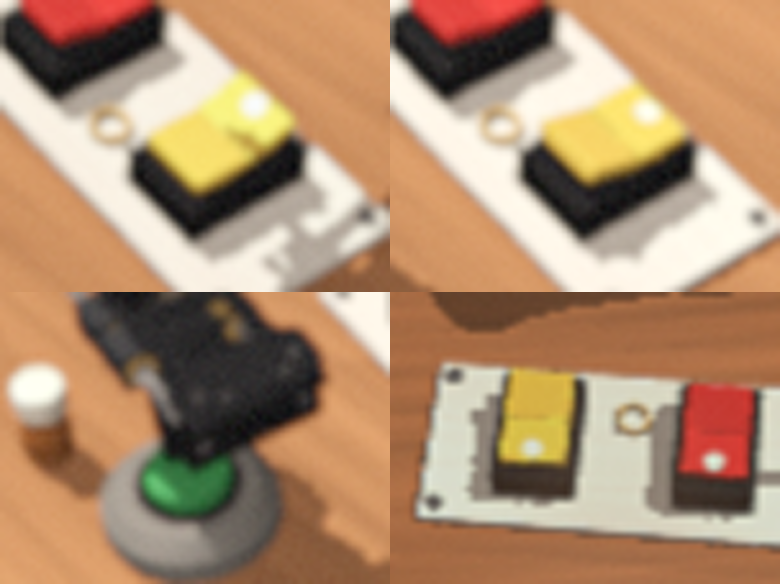

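Yellow is on: its dot half is lowered and its near half raised. The tip hovers centred above the green button, at about (266,192) in the full image. Now I'll press START.

```bash
python3 - <<'E'
from press import *
b=[.448,.131]; log=[]; z=.016
bot.line_to([*b,z],v=.1); f0=0
while z>-.008:
    z-=.0015; bot.line_to([*b,z],v=.05); f=status.current_contact_force()[2]-f0
    log.append((round(z*1e3,1),float(round(f,1)),float(round(status.current_time(),2))))
    if f>11: break
bot.wait(.4); print(log,status.current_contact_force().round(1),status.current_eef_pos().round(4),status.current_time())
bot.line_to([*b,.12],v=.2); bot.goto([.40,-.05,.25],quat(A)); bot.wait(.2)
print(status.current_contact_force().round(1))
s=vision.get_image("side"); c=vision.get_image("scene"); print(status.current_time())
k=lambda i,r,c,w,h:cv2.resize(i[r:r+h,c:c+w],(780,290),interpolation=cv2.INTER_CUBIC)
cv2.imwrite("pics/z7.png",np.ascontiguousarray(np.vstack([k(s,130,160,260,97+20),k(c,165,250,210,95)])[:,:,::-1]))
E
```

```text
[(14.5, -0.0, 27.68), (13.0, -0.2, 27.93), (11.5, -0.2, 28.18), (10.0, 2.1, 28.43), (8.5, 2.4, 28.68), (7.0, 3.7, 28.93), (5.5, 3.6, 29.18), (4.0, 4.6, 29.43), (2.5, 12.5, 29.68)] [-3.4 -0.2 11.9] [0.4484 0.1311 0.0038] 30.075
[-0.4  0.6  0.5]
32.025
```

View pics/z7.png

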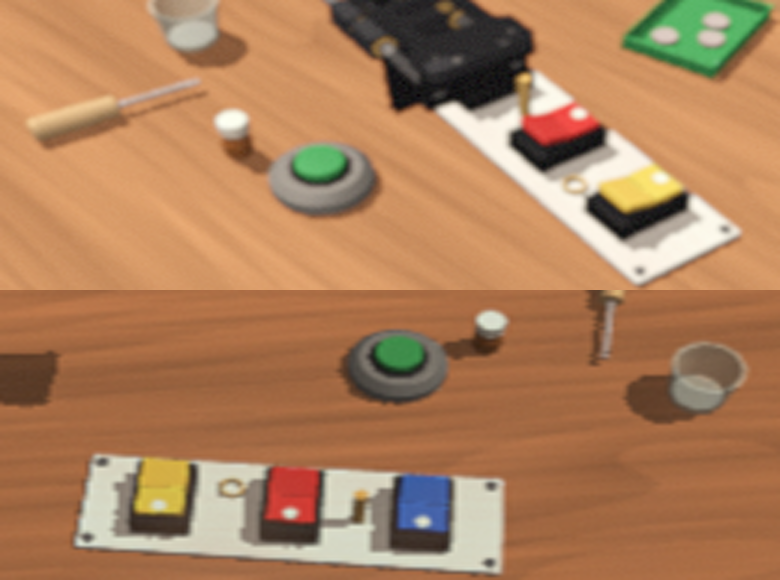

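The last view shows all three rockers on with their dot halves level, the button back up, and the puck, vial, glass, punch and ring standing where they were. The force jump at 12 N confirms the button bottomed and was held about half a second.

```bash
python3 -c "
from station import bot
print(bot.job_done())"
```

```text
the job is handed in; nothing more can be done
None
```

I handed the job in at about 32 s: blue is on, then yellow, START was pressed to its stop for about half a second and came back up, red is still on, and in the last camera views nothing had been knocked over or moved.

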